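Earth yourself and start the probe test

TASK

Before starting the probe test, discharge yourself: touch the steel disc of the round earth touch pad gently with the fingertips so that it gives under them, and lift off. Then gently press the long bar-shaped start key on the control box down to its stop, let it spring back and withdraw. Do not touch the other three keys, do not lift or slide the pad, and leave everything else on the bench where it stands.

Things in the scene. Friction and masses are not known exactly. Their poses are not given: they have to be found in the camera images.
- earth_pad: earth touch pad: loose round black puck, 68 mm diameter, 22 mm high, 0.35 to 0.7 kg, standing on the bench in the row nearest the robot, with a flat sprung steel disc (50 mm diameter) standing 10 mm proud on top. Origin: centre of its underside, z up. Must not be lifted or slid
- pad_top (a point): centre of the upper face of the pad's steel disc, 32 mm above the bench at rest; sinks with the disc
- pad_disc (a joint): how far the steel disc is pressed in, m: 0 at rest, 0.006 at its stop. Spring: starts to give at about 0.7 N, about 5 N at the stop
- console: grey control box fixed to the bench beyond the row of small things, 110 mm (its x) by 300 mm (its y) by 45 mm high, with four black keys in a row along its y, 70 mm apart (at y = -105, -35, 35, 105 mm on the box's centre line, in any order). Origin: centre of its underside, z up
- bar_top (a point): centre of the upper face of the start key's cap: the only long, narrow key, a black bar 50 mm long (along the box's x) by 16 mm wide, standing 14 mm above its aluminium bezel; top 63 mm above the bench at rest; axes as the box's; sinks with the key
- bar_cap (a joint): how far the bar-shaped start key is pressed, m: 0 at rest, 0.006 at its stop. Spring: starts to give at about 0.7 N, about 5 N at the stop, springs back when let go
- square_key: square black key, cap 26 x 26 mm, on the control box. Fixed bezel 62 x 56 x 4 mm; origin at the centre of the bezel's underside, on the box's top face; cap top 18 mm above the origin. Must not be touched
- round_key: small round black key, cap 24 mm diameter, on the control box. Fixed bezel 62 x 56 x 4 mm; origin at the centre of the bezel's underside, on the box's top face; cap top 18 mm above the origin. Must not be touched
- mushroom_key: mushroom-headed black key, head 40 mm diameter, on the control box. Fixed bezel 62 x 56 x 4 mm; origin at the centre of the bezel's underside, on the box's top face; cap top 18 mm above the origin. Must not be touched
- sample_tin: round steel tin with a lid, 66 mm diameter, 36 mm high, in the row nearest the robot; bystander. Origin: centre of its underside
- weight: steel calibration weight with a knob, 40 mm diameter, 54 mm high, in the row nearest the robot; bystander. Origin: centre of its underside
- flux_bottle: small white bottle with a black cap, 44 mm diameter, 75 mm high, in the row nearest the robot; bystander. Origin: centre of its underside
- mouse: grey computer mouse, 100 x 58 x 33 mm, at the right; bystander. Origin: centre of its underside
- screwdriver: screwdriver, 170 mm long, lying behind the control box; bystander. Its x runs from handle to tip
- part_tray: black divided parts tray, 100 x 140 x 25 mm, at the left; bystander. Origin: centre of its underside
- swab_cup: open aluminium cup, 70 mm diameter, 75 mm high, behind the control box; bystander. Origin: centre of its underside
- bar_key: the start key as a whole; fixed bezel 62 x 56 x 4 mm on the control box, origin at the centre of its underside, x along the bar, z up
Things that resemble listed ones, but are neither listed nor needed, are in the scene too. Leave any green or turquoise look-alike of the earth_pad alone.

How it is judged:
By the outcome, as a careful person would: the job done as asked, in the order asked, and still so for the second after the job is handed in, with the robot touching nothing.
It also fails if it takes over 40 s, if anything falls off the work surface, if the arm or the gripper's body presses on something with over 40 N, if the wrist force passes 120 N, or if a joint passes its speed limit or range.

ROBOT

A 7-joint arm with a two-finger parallel gripper is mounted at the origin on the work surface. World frame = base frame: x ahead of the robot, y to its left, z up, the work surface at z = 0. Lengths are in m, angles in rad, forces in N, time in s.
With the tool pointing down it reaches from about 0.425 to 0.95 m from the base axis. Payload 16.7 kg.
Tool frame: the origin (TCP) lies midway between the tips of the shut fingers; the grasp point (between the pads) lies 19 mm behind it; z points along the fingers, y is the line along which they close (so a half turn about z gives the same grasp; the last joint's range is limited). The gripper opens to 94 mm and grips with 3 to 60 N. Pads are 16 mm wide; open, the fingers measure 119 mm over their backs; the gripper's body (75 mm by 177 mm) begins 78 mm behind the grasp point.
Start: joints at [1.143, 0.426, 0.074, 1.606, -0.034, 1.111, -0.067], TCP at [0.186, -0.649, 0.205] pointing down, gripper open.
Joint ranges: [-2.85, 2.85], [-0.5, 2.14], [-1.23, 1.37], [0.21, 2.46], [-1.02, 4.16], [0.16, 2.05], [-2.73, 2.73]. Speed limits (rad/s): [1.89, 1.89, 2.39, 2.39, 3.01, 3.01, 3.01].

INTERFACE

Orientations are given as a unit quaternion [w, x, y, z].
In Python, from cell import bot gives the robot as it stands. The module is installed in compiled form; this text tells all that it offers.
- The arm moves only by the tool move_arm, never from a script. Its argument "targets" is a list of rows, each an object with "slide": the shift along the tool's x, y, z normalised to -1 to 1, where 1 is 0.1 m, a list of three; "delta_rot": the turn, a rotation vector about the tool's x, y, z normalised to -1 to 1, where 1 is 45 degrees, a list of three; "hand": the closure, from -1 (fully open) to 1 (shut). In form: [{"slide": [tx, ty, tz], "delta_rot": [rx, ry, rz], "hand": hand}, ...]. A call has 1 to 20 rows; each row is the pose to reach, as a shift and turn from the pose commanded when the call began, along the tool's axes at that moment; what a row does not reach only later rows make up. A row lasts 1/8 s, in which the tool goes at most 62.5 mm and 10.7 degrees, less where a joint would pass 70% of its speed; a pose out of reach is approached as far as the arm can. A call with a number of a shift or a turn outside -1 to 1 is refused whole. A call with a gripper value outside its range is refused whole. The fingers move at their own pace and stop on an object; the grip force is fixed at half the most. Time passes only in rows, so rows that repeat a pose let the fingers close. It gives the time, the measured TCP pose, the force, the opening and the grip force at its end, in the units of the state.
- bot.state(): the state, without advancing time (a new reading comes with each control period).
- bot.snapshot(name): name is "side" or "top" or "wrist"; returns a dict with "image" (400x640x3 uint8, red, green, blue), "camera_matrix" (3x3 intrinsics, pixels), "k1" (the pictures are not rectified: a ray, as slopes to the right and down, at radius r is drawn at 1 + k1 r^2 times it, then the intrinsics apply), "R" (3x3) and "t" (3): a world point X has camera coordinates R X + t. Camera axes: x right, y down, z forward; pixel columns grow to the right and rows downward; lengths in m; the calibration is good to about 2 mm. A picture is of the moment at which its call begins. There is no depth.
- bot.job_done(): hands the job in; it is judged then, once.
The state is a dict: "clock": time; "joints": joint angles; "joint_velocities": joint speeds; "tau": joint torques, N m; "ee_pos": TCP position; "eef_rot": TCP orientation; "wrist_force": force on the tool from outside, world axes, zero at the start; "wrist_torque": the same for the moment, N m; "width": finger opening in m; "grasp_force": force on a finger pad.
Only numpy, scipy, OpenCV 4.12 (cv2) and the standard library are available. Lean on these libraries where they do the work, as an engineer would, in place of code of your own. Each camera call takes 0.05 s, during which the arm holds its last target. There are 200 camera calls.

## Working session

There is one attempt and no reset: what is moved stays moved. The work goes in short steps, Python scripts to look and compute and a tool call to move; the robot and the scene stay as the last step left them, time stands still between calls to the robot, and variables do not carry over. Pictures are saved under pics/ and viewed, at most 10 in all, crops included, and the job is handed in when it is done.

Besides the shell and the picture viewer there is one more tool, called after "Request:" as a command line: name --argument value ..., lists and objects as JSON in quotes. move_arm: Moves the arm, as the interface text tells. Scaled input: -1 to 1 covers 0.1 m each way for a shift and 45 degrees each way for a turn. Its arguments: {"type":"object","properties":{"targets":{"type":"array","items":{"type":"object","properties":{"slide":{"type":"array","items":{"type":"number","minimum":-1,"maximum":1}},"delta_rot":{"type":"array","items":{"type":"number","minimum":-1,"maximum":1}},"hand":{"type":"number"}}}}},"required":["targets"]}

```bash
mkdir -p pics; cat > h.py <<'E'
import numpy as np, cv2
from cell import bot
def snap(name,fn=None):
    s=bot.snapshot(name)
    np.savez(f'{name}.npz',**{k:np.array(s[k]) for k in s})
    if fn: cv2.imwrite(f'pics/{fn}.png',s['image'][:,:,::-1])
    return s
def ray(s,uv):
    K=np.array(s['camera_matrix']);k=float(s['k1'])
    xy=cv2.undistortPoints(np.array([[uv]],float),K,np.array([k,0,0,0,0.]))[0,0]
    R=np.array(s['R']);t=np.array(s['t'])
    return -R.T@t, R.T@np.array([*xy,1])
def at_z(s,uv,z):
    c,d=ray(s,uv); return c+d*(z-c[2])/d[2]
def proj(s,X):
    R=np.array(s['R']);t=np.array(s['t'])
    return cv2.projectPoints(np.array(X,float).reshape(-1,1,3),cv2.Rodrigues(R)[0],t,np.array(s['camera_matrix']),np.array([float(s['k1']),0,0,0,0.]))[0][:,0]
E
python3 - <<'E'
from h import *
print(bot.state())
for n in ('top','side'):
    s=snap(n,n+'0'); print(n,s['k1'],-np.array(s['R']).T@s['t'])
E
```

```text
{'clock': 0.0, 'joints': array([ 1.14252164,  0.4267199 ,  0.07382695,  1.60660788, -0.03409247,
        1.11078791, -0.06711343]), 'joint_velocities': array([-0.00122944,  0.00112467, -0.0020951 , -0.0002202 , -0.00082088,
        0.00059185, -0.00062144]), 'tau': array([-4.34539770e-04, -9.35809422e+01,  3.66614833e+00, -4.54208279e+01,
       -4.88905166e-02,  1.98430382e-02,  1.32004388e-04]), 'ee_pos': array([ 0.18560732, -0.64852562,  0.20478259]), 'eef_rot': array([-6.18297361e-04,  9.90302492e-01,  1.38926509e-01, -1.31990417e-04]), 'wrist_force': array([-0.19472628,  0.33183155, -0.62574362]), 'wrist_torque': array([-0.04878172, -0.01932631, -0.04236993]), 'grasp_force': 0.0, 'width': 0.09413358658514916}
top -0.06788875066768917 [ 0.43676332 -0.014971    1.32001881]
side -0.10278319079959622 [-0.04208809  0.80139677  1.03576512]
```

View pics/top0.png

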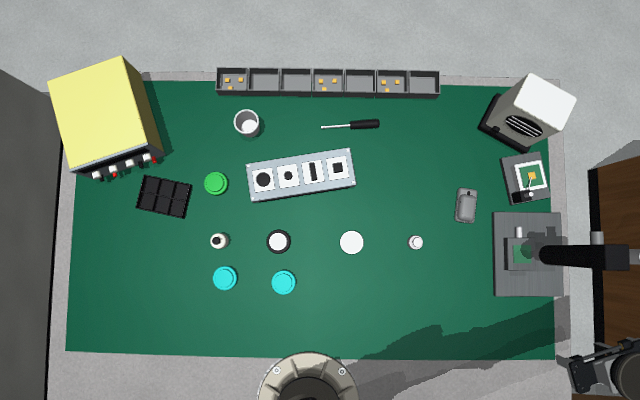

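View pics/side0.png

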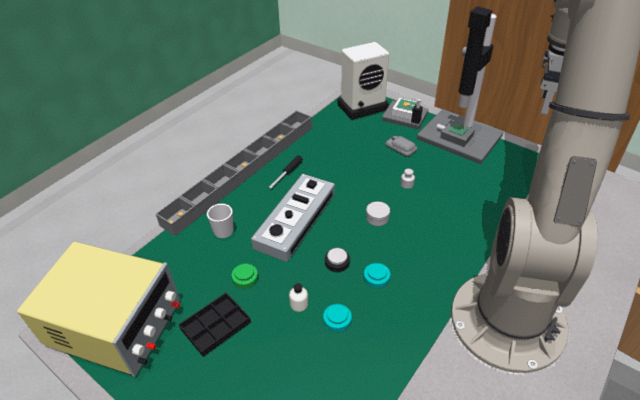

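Both views agree. These could be taken for the earth pad in the top view:
- black puck with steel disc at (278,242)
- tin at (352,242), no black rim
- turquoise pads at (225,278) and (284,282)
- green pad at (215,183)

The keys, left to right, are mushroom (263,180), round (288,175), bar (313,171) and square (338,168). I choose the puck at (278,242) and the bar at (313,171), and I'll check both in one close crop.

```bash
python3 - <<'E'
from h import *
T=np.load('top.npz');S=np.load('side.npz')
a=T['image'][135:270,230:390];b=S['image'][165:285,230:390]
a=cv2.resize(a,None,fx=4,fy=4,interpolation=cv2.INTER_CUBIC);b=cv2.resize(b,None,fx=4,fy=4,interpolation=cv2.INTER_CUBIC)
cv2.imwrite('pics/crop.png',cv2.resize(np.vstack([a])[:,:,::-1],None,fx=1,fy=1))
def blob(im,x0,y0,x1,y1,f):
    c=im[y0:y1,x0:x1].astype(int);m=f(c).astype(np.uint8)
    n,l,st,ce=cv2.connectedComponentsWithStats(m)
    i=1+np.argmax(st[1:,4]);return ce[i]+[x0,y0],st[i]
br=lambda c:(c.min(2)>120)
dk=lambda c:(c.max(2)<70)
for nm,s,bx in (('top',T,(262,226,296,260)),('side',S,(322,243,354,275))):
    uv,st=blob(s['image'],*bx,br);print('disc',nm,uv,st,at_z(s,uv,.032))
uv,st=blob(T['image'],303,158,324,184,dk);print('bar top',uv,st,at_z(T,uv,.063))
uv,st=blob(S['image'],290,192,312,206,dk);print('bar side',uv,st,at_z(S,uv,.06))
for nm,bx in (('mush',(253,168,275,192)),('rnd',(280,165,297,186)),('sq',(328,157,348,179))):
    uv,st=blob(T['image'],*bx,dk);print(nm,uv,st,at_z(T,uv,.063))
E
```

```text
disc top [277.58823529 241.18039216] [  7   7  18  18 255] [0.44631526 0.0918849  0.032     ]
disc side [336.78174603 255.30952381] [  5   5  20  16 252] [0.44444076 0.09589501 0.032     ]
bar top [312.83544304 171.34177215] [ 7  5  7 18 79] [ 0.639883   -0.00343254  0.063     ]
bar side [300.22222222 198.48611111] [ 3  3 15  8 72] [0.6380434  0.00212267 0.06      ]
mush [262.92142857 179.06428571] [  4   5  13  13 140] [0.61614912 0.1341685  0.063     ]
rnd [287.86666667 175.31111111] [ 5  7  7  8 45] [0.62769761 0.06541617 0.063     ]
sq [337.54794521 167.31506849] [ 5  6 10 10 73] [ 0.65226576 -0.07170426  0.063     ]
```

View pics/crop.png

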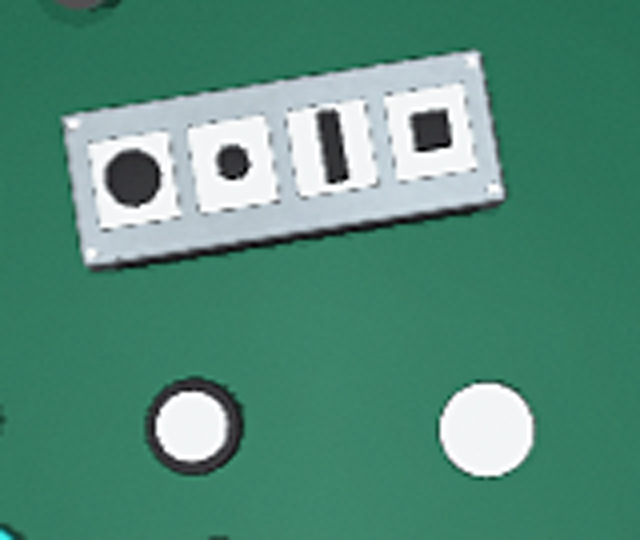

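The crop confirms it: black puck with a pale steel disc, and the narrow bar is the third key. The pad is at about (0.4455, 0.093). The bar is at about (0.639, -0.001), with the box yawed about 10°. I'll approach in an arc clear of the microscope with the fingers shut.

Request:
move_arm --targets '[{"slide": [0.14, -0.48, 0], "delta_rot": [0, 0, 0], "hand": 1}, {"slide": [0.28, -0.96, 0], "delta_rot": [0, 0, 0], "hand": 1}, {"slide": [0.28, -0.96, 0], "delta_rot": [0, 0, 0], "hand": 1}]'

```text
clock: 0.48
ee_pos: [0.1864, -0.546, 0.2056]
eef_rot: [-0.001, 0.99, 0.14, 0.0]
wrist_force: [0.1, -0.3, 1.0]
width: 0.0675
grasp_force: 0.0
```

Request:
move_arm --targets '[{"slide": [0.22, -0.48, 0], "delta_rot": [0, 0, 0], "hand": 1}, {"slide": [0.45, -0.95, 0], "delta_rot": [0, 0, 0], "hand": 1}, {"slide": [0.45, -0.95, 0], "delta_rot": [0, 0, 0], "hand": 1}]'

```text
clock: 0.85
ee_pos: [0.2041, -0.443, 0.2057]
eef_rot: [-0.0, 0.99, 0.14, 0.0]
wrist_force: [-0.6, -0.5, -0.2]
width: 0.0374
grasp_force: 0.0
```

Request:
move_arm --targets '[{"slide": [0.47, -0.28, 0], "delta_rot": [0, 0, 0], "hand": 1}, {"slide": [0.95, -0.57, 0], "delta_rot": [0, 0, 0.135], "hand": 1}, {"slide": [0.95, -0.57, 0], "delta_rot": [0, 0, 0.135], "hand": 1}]'

```text
clock: 1.23
ee_pos: [0.2817, -0.3628, 0.2057]
eef_rot: [-0.0, 0.996, 0.087, 0.0]
wrist_force: [-0.5, -0.3, 0.3]
width: 0.0073
grasp_force: 0.0
```

Request:
move_arm --targets '[{"slide": [0.46, -0.39, 0], "delta_rot": [0, 0, 0], "hand": 1}, {"slide": [0.93, -0.78, 0], "delta_rot": [0, 0, 0], "hand": 1}, {"slide": [0.93, -0.78, 0], "delta_rot": [0, 0, 0], "hand": 1}]'

```text
clock: 1.6
ee_pos: [0.3599, -0.2697, 0.2056]
eef_rot: [-0.0, 0.996, 0.089, 0.0]
wrist_force: [0.0, -0.9, -0.7]
width: 0.0001
grasp_force: 0.0
```

Request:
move_arm --targets '[{"slide": [0.39, -0.49, 0], "delta_rot": [0, 0, 0], "hand": 1}, {"slide": [0.78, -0.98, 0], "delta_rot": [0, 0, 0], "hand": 1}, {"slide": [0.78, -0.98, 0], "delta_rot": [0, 0, 0], "hand": 1}]'

```text
clock: 1.98
ee_pos: [0.4192, -0.1595, 0.2056]
eef_rot: [-0.0, 0.996, 0.089, 0.0]
wrist_force: [-0.4, -0.7, 1.1]
width: 0.0005
grasp_force: 0.0
```

Request:
move_arm --targets '[{"slide": [0.24, -0.49, 0], "delta_rot": [0, 0, 0], "hand": 1}, {"slide": [0.48, -0.98, 0], "delta_rot": [0, 0, 0], "hand": 1}, {"slide": [0.48, -0.98, 0], "delta_rot": [0, 0, 0], "hand": 1}]'

```text
clock: 2.35
ee_pos: [0.4488, -0.0553, 0.2056]
eef_rot: [-0.0, 0.996, 0.088, 0.0]
wrist_force: [-0.1, -1.0, -0.0]
width: 0.0
grasp_force: 0.0
```

Request:
move_arm --targets '[{"slide": [0.08, -0.49, 0], "delta_rot": [0, 0, 0], "hand": 1}, {"slide": [0.17, -0.98, 0], "delta_rot": [0, 0, 0], "hand": 1}, {"slide": [0.17, -0.98, 0], "delta_rot": [0, 0, 0], "hand": 1}, {"slide": [0.17, -0.98, 0], "delta_rot": [0, 0, 0], "hand": 1}]'

```text
clock: 2.85
ee_pos: [0.4479, 0.0407, 0.2053]
eef_rot: [0.0, 0.996, 0.085, -0.0]
wrist_force: [-0.6, 0.5, -0.9]
width: 0.0005
grasp_force: 0.0
```

Request:
move_arm --targets '[{"slide": [0.07, -0.52, 0], "delta_rot": [0, 0, 0], "hand": 1}, {"slide": [0.07, -0.52, 0.3], "delta_rot": [0, 0, 0], "hand": 1}, {"slide": [0.07, -0.52, 0.7], "delta_rot": [0, 0, 0], "hand": 1}, {"slide": [0.07, -0.52, 0.95], "delta_rot": [0, 0, 0], "hand": 1}, {"slide": [0.07, -0.52, 0.95], "delta_rot": [0, 0, 0], "hand": 1}, {"slide": [0.07, -0.52, 0.95], "delta_rot": [0, 0, 0], "hand": 1}]'

```text
clock: 3.6
ee_pos: [0.4463, 0.0943, 0.1113]
eef_rot: [0.0, 0.996, 0.085, 0.0]
wrist_force: [0.1, -0.1, 0.2]
width: 0.0005
grasp_force: 0.0
```

```bash
python3 - <<'E'
from h import *
S=snap('side');W=snap('wrist')
a=cv2.resize(S['image'][200:300,270:410],(560,400),interpolation=cv2.INTER_CUBIC)
b=cv2.resize(W['image'],(560,350))
a=cv2.resize(a,(380,270));b=cv2.resize(b,(420,263));
p=np.zeros((270,800,3),np.uint8);p[:,:380]=a;p[:263,380:]=b
cv2.imwrite('pics/pad.png',p[:,:,::-1])
print(bot.state()['ee_pos'],proj(W,[.4455,.093,.032]))
E
```

```text
[0.44639252 0.09476818 0.11159276] [[324.3103613 204.3053723]]
```

View pics/pad.png

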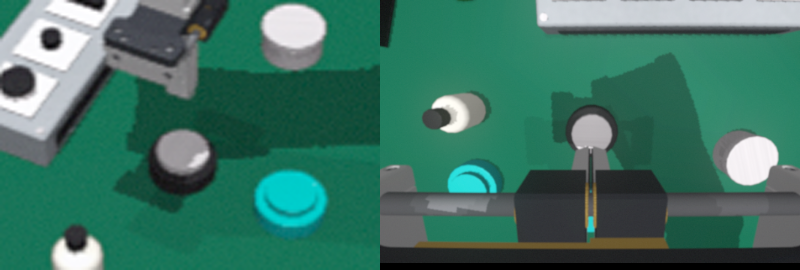

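The fingers are over the disc in both views: in the wrist view it lies at about (321,200) against a predicted (324,204). Descending.

Request:
move_arm --targets '[{"slide": [0, 0, 0.3], "delta_rot": [0, 0, 0], "hand": 1}, {"slide": [0, 0, 0.55], "delta_rot": [0, 0, 0], "hand": 1}, {"slide": [0, 0, 0.7], "delta_rot": [0, 0, 0], "hand": 1}, {"slide": [0, 0, 0.74], "delta_rot": [0, 0, 0], "hand": 1}, {"slide": [0, 0, 0.74], "delta_rot": [0, 0, 0], "hand": 1}, {"slide": [0, 0, 0.74], "delta_rot": [0, 0, 0], "hand": 1}]'

```text
clock: 4.45
ee_pos: [0.4461, 0.0953, 0.0372]
eef_rot: [-0.0, 0.996, 0.086, 0.001]
wrist_force: [0.4, -0.6, 0.2]
width: 0.0006
grasp_force: 0.0
```

Request:
move_arm --targets '[{"slide": [0, 0, 0.02], "delta_rot": [0, 0, 0], "hand": 1}, {"slide": [0, 0, 0.04], "delta_rot": [0, 0, 0], "hand": 1}, {"slide": [0, 0, 0.06], "delta_rot": [0, 0, 0], "hand": 1}, {"slide": [0, 0, 0.07], "delta_rot": [0, 0, 0], "hand": 1}, {"slide": [0, 0, 0.07], "delta_rot": [0, 0, 0], "hand": 1}]'

```text
clock: 5.08
ee_pos: [0.4457, 0.0952, 0.0295]
eef_rot: [-0.0, 0.996, 0.086, 0.0]
wrist_force: [1.1, -0.9, 1.3]
width: 0.0004
grasp_force: 1.1
```

Request:
move_arm --targets '[{"slide": [0, 0, 0.01], "delta_rot": [0, 0, 0], "hand": 1}, {"slide": [0, 0, 0.02], "delta_rot": [0, 0, 0], "hand": 1}, {"slide": [0, 0, 0.02], "delta_rot": [0, 0, 0], "hand": 1}, {"slide": [0, 0, 0.02], "delta_rot": [0, 0, 0], "hand": 1}]'

```text
clock: 5.58
ee_pos: [0.4457, 0.0952, 0.0276]
eef_rot: [-0.0, 0.996, 0.086, 0.0]
wrist_force: [1.2, -1.5, 3.2]
width: 0.0007
grasp_force: 1.8
```

```bash
python3 - <<'E'
from h import *
f=[]
for i in range(8):
    S=snap('side'); f.append(bot.state()['wrist_force'][2])
print(np.mean(f),np.std(f),bot.state()['ee_pos'])
cv2.imwrite('pics/press.png',cv2.resize(S['image'][210:290,280:400],(600,400),interpolation=cv2.INTER_CUBIC)[:,:,::-1])
E
```

```text
3.999009874633293 0.38354626534858927 [0.44562693 0.09520741 0.0275615 ]
```

View pics/press.png

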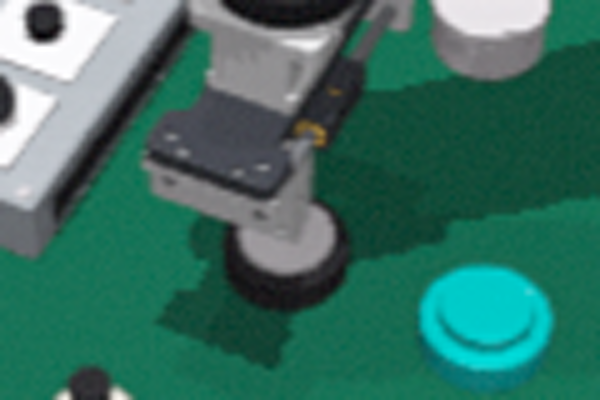

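Force about 4 N at 4.4 mm, so the disc has given and the fingertips sit on the disc. I'll lift straight up, then move to the bar.

Request:
move_arm --targets '[{"slide": [0, 0, -0.04], "delta_rot": [0, 0, 0], "hand": 1}, {"slide": [0, 0, -0.1], "delta_rot": [0, 0, 0], "hand": 1}, {"slide": [0, 0, -0.5], "delta_rot": [0, 0, 0], "hand": 1}, {"slide": [0, 0, -0.95], "delta_rot": [0, 0, 0], "hand": 1}, {"slide": [0, 0, -0.95], "delta_rot": [0, 0, 0], "hand": 1}]'

```text
clock: 6.6
ee_pos: [0.4469, 0.0957, 0.1254]
eef_rot: [-0.0, 0.996, 0.086, 0.002]
wrist_force: [-0.4, -0.7, -0.6]
width: -0.0
grasp_force: 0.0
```

Request:
move_arm --targets '[{"slide": [0.43, 0.32, 0], "delta_rot": [0, 0, 0], "hand": 1}, {"slide": [0.87, 0.64, 0], "delta_rot": [0, 0, 0], "hand": 1}, {"slide": [0.87, 0.64, 0], "delta_rot": [0, 0, 0], "hand": 1}, {"slide": [0.87, 0.64, 0], "delta_rot": [0, 0, 0], "hand": 1}]'

```text
clock: 7.1
ee_pos: [0.5411, 0.0475, 0.1216]
eef_rot: [-0.0, 0.996, 0.086, -0.001]
wrist_force: [-0.0, 0.8, 0.5]
width: 0.0002
grasp_force: 0.0
```

Request:
move_arm --targets '[{"slide": [0.43, 0.32, 0], "delta_rot": [0, 0, 0], "hand": 1}, {"slide": [0.87, 0.64, 0], "delta_rot": [0, 0, 0], "hand": 1}, {"slide": [0.87, 0.64, 0], "delta_rot": [0, 0, 0], "hand": 1}, {"slide": [0.87, 0.64, 0], "delta_rot": [0, 0, 0], "hand": 1}, {"slide": [0.87, 0.64, 0], "delta_rot": [0, 0, 0], "hand": 1}]'

```text
clock: 7.72
ee_pos: [0.6378, 0.0002, 0.1227]
eef_rot: [-0.0, 0.996, 0.087, -0.0]
wrist_force: [0.4, -0.4, 0.7]
width: 0.0007
grasp_force: 0.0
```

```bash
python3 - <<'E'
from h import *
S=snap('side');W=snap('wrist')
a=cv2.resize(S['image'][150:240,240:360],(360,270),interpolation=cv2.INTER_CUBIC)
b=cv2.resize(W['image'],(432,270))
cv2.imwrite('pics/bar.png',np.hstack([a,b])[:,:,::-1])
print(bot.state()['ee_pos'],bot.state()['eef_rot'],proj(W,[.639,-.001,.063]))
E
```

```text
[ 6.38228882e-01 -2.96725226e-04  1.22855918e-01] [6.78490195e-05 9.96225407e-01 8.68039780e-02 5.63702352e-05] [[324.17916782 208.43367972]]
```

View pics/bar.png

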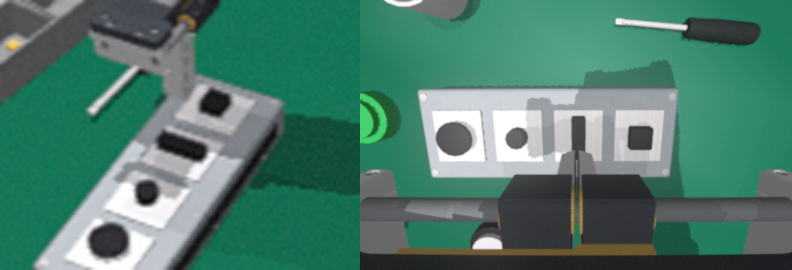

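The fingers are over the bar: in the wrist view it is at about (323,203), predicted (324,208), and its neighbours are well clear. Descending.

Request:
move_arm --targets '[{"slide": [0, 0, 0.25], "delta_rot": [0, 0, 0], "hand": 1}, {"slide": [0, 0, 0.45], "delta_rot": [0, 0, 0], "hand": 1}, {"slide": [0, 0, 0.54], "delta_rot": [0, 0, 0], "hand": 1}, {"slide": [0, 0, 0.54], "delta_rot": [0, 0, 0], "hand": 1}, {"slide": [0, 0, 0.54], "delta_rot": [0, 0, 0], "hand": 1}]'

```text
clock: 8.45
ee_pos: [0.6394, -0.0009, 0.0691]
eef_rot: [-0.0, 0.996, 0.086, 0.0]
wrist_force: [-0.3, -0.8, 0.5]
width: 0.0006
grasp_force: 0.0
```

Request:
move_arm --targets '[{"slide": [0, 0, 0.02], "delta_rot": [0, 0, 0], "hand": 1}, {"slide": [0, 0, 0.04], "delta_rot": [0, 0, 0], "hand": 1}, {"slide": [0, 0, 0.06], "delta_rot": [0, 0, 0], "hand": 1}, {"slide": [0, 0, 0.08], "delta_rot": [0, 0, 0], "hand": 1}, {"slide": [0, 0, 0.1], "delta_rot": [0, 0, 0], "hand": 1}, {"slide": [0, 0, 0.1], "delta_rot": [0, 0, 0], "hand": 1}]'

```text
clock: 9.2
ee_pos: [0.639, -0.001, 0.0585]
eef_rot: [-0.0, 0.996, 0.086, 0.0]
wrist_force: [-0.1, -0.5, 3.9]
width: 0.0006
grasp_force: 1.9
```

Request:
move_arm --targets '[{"slide": [0, 0, 0.01], "delta_rot": [0, 0, 0], "hand": 1}, {"slide": [0, 0, 0.02], "delta_rot": [0, 0, 0], "hand": 1}, {"slide": [0, 0, 0.02], "delta_rot": [0, 0, 0], "hand": 1}, {"slide": [0, 0, 0.02], "delta_rot": [0, 0, 0], "hand": 1}]'

```text
clock: 9.7
ee_pos: [0.6391, -0.001, 0.0571]
eef_rot: [0.0, 0.996, 0.086, 0.0]
wrist_force: [-2.9, -0.7, 12.6]
width: 0.0004
grasp_force: 6.0
```

The force has risen to 12.6 N at z = 0.057, so the key is at its stop. I'll lift off and withdraw.

Request:
move_arm --targets '[{"slide": [0, 0, -0.04], "delta_rot": [0, 0, 0], "hand": 1}, {"slide": [0, 0, -0.1], "delta_rot": [0, 0, 0], "hand": 1}, {"slide": [0, 0, -0.5], "delta_rot": [0, 0, 0], "hand": 1}, {"slide": [0, 0, -1], "delta_rot": [0, 0, 0], "hand": 1}, {"slide": [0, 0, -1], "delta_rot": [0, 0, 0], "hand": 1}]'

```text
clock: 10.32
ee_pos: [0.6409, -0.0006, 0.1604]
eef_rot: [0.0, 0.996, 0.086, 0.003]
wrist_force: [0.9, 0.5, -0.8]
width: 0.0007
grasp_force: 0.0
```

Request:
move_arm --targets '[{"slide": [-0.3, 0.2, -0.4], "delta_rot": [0, 0, 0], "hand": 1}, {"slide": [-0.6, 0.4, -0.7], "delta_rot": [0, 0, 0], "hand": 1}, {"slide": [-0.6, 0.4, -0.7], "delta_rot": [0, 0, 0], "hand": 1}, {"slide": [-0.6, 0.4, -0.7], "delta_rot": [0, 0, 0], "hand": 1}, {"slide": [-0.6, 0.4, -0.7], "delta_rot": [0, 0, 0], "hand": 1}]'

```text
clock: 10.95
ee_pos: [0.5866, -0.0498, 0.2253]
eef_rot: [-0.0, 0.996, 0.087, -0.001]
wrist_force: [-0.3, 0.4, -0.2]
width: 0.0008
grasp_force: 0.0
```

```bash
python3 - <<'E'
from h import *
S=snap('side','end')
c=S['image'][243:275,322:354].astype(int);m=(c.min(2)>120).astype(np.uint8)
n,l,st,ce=cv2.connectedComponentsWithStats(m);i=1+np.argmax(st[1:,4]);print(ce[i]+[322,243],st[i],bot.state()['wrist_force'])
E
```

```text
[336.7944664  255.33992095] [  5   5  20  16 253] [0.30618786 0.07511221 0.16254173]
```

View pics/end.png

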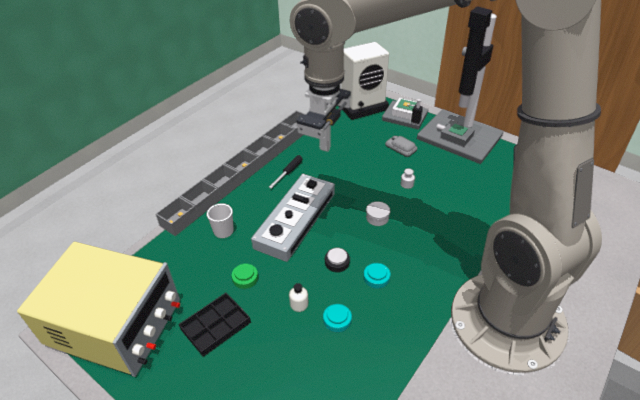

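The pad is unmoved at (336.8,255.3), the bar key at (300,198) is back up, and the rest of the scene looks as it did at the start.

```bash
python3 -c "from cell import bot; print(bot.job_done())"
```

```text
the job is handed in; nothing more can be done
None
```

I touched the earth pad first (disc in about 4.4 mm at 4 N), then pressed the bar start key to its stop (12.6 N at z = 0.057) and withdrew; at about 11 s the final picture showed the key back up, the pad unmoved and nothing else out of place, and the job is handed in.

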